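Fill the colour-coded seasoning caddy

ROBOT

A 6-joint arm with a two-finger parallel gripper is mounted at the origin on a cart in front of the work surface, level with it; the furniture and walls round the work are solid. World frame = base frame: x ahead of the robot, y to its left, z up, the work surface at z = 0. Lengths are in m, angles in rad, forces in N, time in s.
With the tool pointing down it reaches from about 0.325 to 0.775 m from the base axis. Payload 5.5 kg.
Tool frame: the origin (TCP) lies between the finger pads; the fingertips stand 8 mm ahead of it and the grasp point (between the pads) lies 11 mm behind it (tcp_to_tips is the distance from the TCP to the fingertips, in m); z points along the fingers, y is the line along which they close (so a half turn about z gives the same grasp; the last joint's range is limited). The gripper opens to 88 mm and grips with 3 to 60 N. Pads are 20 mm wide; open, the fingers measure 115 mm over their backs; the gripper's body (75 mm by 178 mm) begins 61 mm behind the grasp point.
Start: joints at [-1.234, 0.091, 1.231, -0, 1.82, -0.057], TCP at [0.23, -0.554, 0.231] pointing down, gripper open.
Joint ranges: [-2.87, 2.87], [-0.86, 2.18], [0.17, 2.46], [-1.51, 4.65], [0.06, 2.69], [-2.65, 2.65]. Speed limits (rad/s): [2.57, 2.57, 3.01, 3.14, 3.14, 3.14].

INTERFACE

Orientations are given as a unit quaternion [w, x, y, z].
In Python, from bench import * gives the robot as it stands. Calls block until the motion is done:
- move_to(position, orientation): joint-space move of the TCP to a pose.
- move_l(position, speed=0.15, orientation=None): straight line of the TCP; orientation=None keeps the orientation; speed is the mean speed in m/s.
- movej(angles): joint-space move.
- gripper_open() and close(): open the fingers fully, or close them until they stop; the grip force is fixed at half the most.
- hold(seconds).
- inverse_kinematics(position, orientation): joint angles nearest the present ones, or None.
- state(): the state.
- get_image(name): name is "scene" or "top"; returns a dict with "frame" (480x640x3 uint8, blue, green, red), "depth" (480x640 float32, m along the optical axis (not along the pixel's ray), 0 where there is no reading), "camera_matrix" (3x3 intrinsics, pixels), "view" (4x4, takes a point from world to camera coordinates). Camera axes: x right, y up, looking along -z (the intrinsics and any distortion apply to the point x, -y, -z); pixel columns grow to the right and rows downward; lengths in m; the calibration is good to about 2 mm. A picture is of the moment at which its call begins.
A pose or a line that the arm cannot do raises IKError and nothing moves.
- job_done(): hands the job in; it is judged then, once.
The state is a dict: "time": time; "joint_pos": joint angles; "dq": joint speeds; "joint_torque": joint torques, N m; "ee_pos": TCP position; "ee_rot": TCP orientation; "ft_force": force on the tool from outside, world axes, zero at the start; "moment": the same for the moment, N m; "finger_gap": finger opening in m; "finger_force": force on a finger pad.
Only numpy, scipy, OpenCV 4.12 (cv2) and the standard library are available. Lean on these libraries where they do the work, as an engineer would, in place of code of your own. Each camera call takes 0.05 s, during which the arm holds its last target. There are 200 camera calls.

TASK

Gather the four seasoning jars with red, white, yellow and green caps from the worktop into the black caddy, each standing upright on the floor of the cell whose colour pad matches its cap. The jars with the blue and the black cap do not belong in it: leave them standing where they are.

Things in the scene. Friction and masses are not known exactly. Their poses are not given: they have to be found in the camera images.
- red_jar: Spice shaker jar with a RED screw cap (tan disc on its top) and a red-brown printed label, 45 mm diameter, 106 mm tall; cap 45 mm across from 85 to 106 mm up, body 42 mm below it. Round, closed, upright on the worktop, about 0.11 kg. Origin: centre of its underside; z up its axis. A tall mixer, over 0.5 m high, stands behind the jars (x beyond 0.58, y from -0.32 to 0.02): keep the wrist clear.
- white_jar: Spice shaker jar with a WHITE screw cap (dark blue disc on its top) and a white label, 47 mm diameter, 98 mm tall; cap 46 mm across from 77 to 98 mm up, body 46 mm below it. Round, closed, upright on the worktop, about 0.11 kg. Origin: centre of its underside; z up its axis. A tall mixer, over 0.5 m high, stands behind the jars (x beyond 0.58, y from -0.32 to 0.02): keep the wrist clear.
- yellow_jar: Spice shaker jar with a golden YELLOW screw cap (dark green disc on its top), 42 mm diameter, 106 mm tall; cap 41 mm across from 85 to 106 mm up, body 40 mm below it. Round, closed, upright on the worktop, about 0.11 kg. Origin: centre of its underside; z up its axis. A tall mixer, over 0.5 m high, stands behind the jars (x beyond 0.58, y from -0.32 to 0.02): keep the wrist clear.
- green_jar: Spice jar with a GREEN cap and a plain paper label, 43 mm diameter, 102 mm tall. Round, closed, upright on the worktop, about 0.11 kg. Origin: centre of its underside; z up its axis. A tall mixer, over 0.5 m high, stands behind the jars (x beyond 0.58, y from -0.32 to 0.02): keep the wrist clear.
- blue_jar: Look-alike spice jar with a BLUE cap and a plain paper label, 43 mm diameter, 102 mm tall. It does not belong in the caddy and stays where it stands. Round, closed, upright on the worktop, about 0.11 kg. Origin: centre of its underside; z up its axis. A tall mixer, over 0.5 m high, stands behind the jars (x beyond 0.58, y from -0.32 to 0.02): keep the wrist clear.
- black_jar: Look-alike spice jar with a BLACK cap and a plain paper label, 43 mm diameter, 102 mm tall. It does not belong in the caddy and stays where it stands. Round, closed, upright on the worktop, about 0.11 kg. Origin: centre of its underside; z up its axis. A tall mixer, over 0.5 m high, stands behind the jars (x beyond 0.58, y from -0.32 to 0.02): keep the wrist clear.
- red_cell: RED pad, 64x64x2 mm, marking the cell for the red-capped jar. Origin: centre of its underside, 5 mm above the worktop; x across the caddy, y along its row. Caddy: black tray fixed to the worktop, 76 across, 289 long, 35 mm high, steel loop at each end; four square cells, 66 mm inside, in one row at 71 mm pitch, walls 5 mm. Which colour is in which cell varies.
- white_cell: WHITE pad, 64x64x2 mm, marking the cell for the white-capped jar. Origin: centre of its underside, 5 mm above the worktop; x across the caddy, y along its row. Caddy: black tray fixed to the worktop, 76 across, 289 long, 35 mm high, steel loop at each end; four square cells, 66 mm inside, in one row at 71 mm pitch, walls 5 mm. Which colour is in which cell varies.
- yellow_cell: YELLOW pad, 64x64x2 mm, marking the cell for the yellow-capped jar. Origin: centre of its underside, 5 mm above the worktop; x across the caddy, y along its row. Caddy: black tray fixed to the worktop, 76 across, 289 long, 35 mm high, steel loop at each end; four square cells, 66 mm inside, in one row at 71 mm pitch, walls 5 mm. Which colour is in which cell varies.
- green_cell: GREEN pad, 64x64x2 mm, marking the cell for the green-capped jar. Origin: centre of its underside, 5 mm above the worktop; x across the caddy, y along its row. Caddy: black tray fixed to the worktop, 76 across, 289 long, 35 mm high, steel loop at each end; four square cells, 66 mm inside, in one row at 71 mm pitch, walls 5 mm. Which colour is in which cell varies.
Mind the look-alikes: they are no part of the job. What is shaped like the green_jar but orange is not meant.

How it is judged:
By the outcome, as a careful person would: the job done as asked, in the order asked, and still so for the second after the job is handed in, with the robot touching nothing.
It also fails if it takes over 128 s, if anything falls off the work surface, if the arm or the gripper's body presses on something with over 40 N, if the wrist force passes 120 N, or if a joint passes its speed limit or range.

## Working session

There is one attempt and no reset: what is moved stays moved. The work goes in short steps, each a Python script; the robot and the scene stay as the last script left them, time stands still between calls to the robot, and variables do not carry over. Pictures are saved under pics/ and viewed, at most 14 in all, crops included, and the job is handed in when it is done.

```bash
mkdir -p pics; ls
python3 - <<'E'
from bench import *
import cv2,numpy as np,pickle
for n in("scene","top"):
    d=get_image(n); pickle.dump(d,open(f"pics/{n}.pkl","wb")); cv2.imwrite(f"pics/{n}0.png",d["frame"])
    print(n,np.round(d["camera_matrix"],1).tolist(),np.round(d["view"],3).tolist(),[k for k in d])
print(state())
E
```

```text
pics
scene [[582.6, 0.0, 318.4], [0.0, 582.6, 241.8], [0.0, 0.0, 1.0]] [[-0.766, -0.642, 0.022, 0.36], [0.321, -0.353, 0.879, -0.21], [-0.557, 0.681, 0.476, -1.224], [0.0, 0.0, 0.0, 1.0]] ['frame', 'depth', 'camera_matrix', 'view']
top [[480.1, 0.0, 313.9], [0.0, 480.1, 242.9], [0.0, 0.0, 1.0]] [[-0.027, -1.0, 0.003, -0.029], [0.998, -0.027, 0.058, -0.487], [-0.058, 0.005, 0.998, -1.062], [0.0, 0.0, 0.0, 1.0]] ['frame', 'depth', 'camera_matrix', 'view']
{'time': 0.1, 'joint_pos': array([-1.23371847e+00,  9.17973293e-02,  1.23178242e+00,  2.56518526e-06,
        1.81979955e+00, -5.66558550e-02]), 'dq': array([ 0.00077897, -0.00024117, -0.00170854,  0.00080625,  0.00214265,
        0.00164634]), 'joint_torque': array([ 3.26788031e-03, -4.47856951e+01, -4.07570386e+01,  6.99690962e-02,
        2.84508511e-02, -1.08836291e-04]), 'ee_pos': array([ 0.23012176, -0.55383665,  0.22960213]), 'ee_rot': array([-8.84730800e-04,  9.80683773e-01,  1.95597900e-01, -1.23612692e-04]), 'ft_force': array([ 0.57390392, -0.5311617 , -0.71565791]), 'moment': array([-0.0172413 , -0.01785869,  0.01702584]), 'finger_force': 0.0, 'finger_gap': 0.0876760545264485}
```

View pics/top0.png

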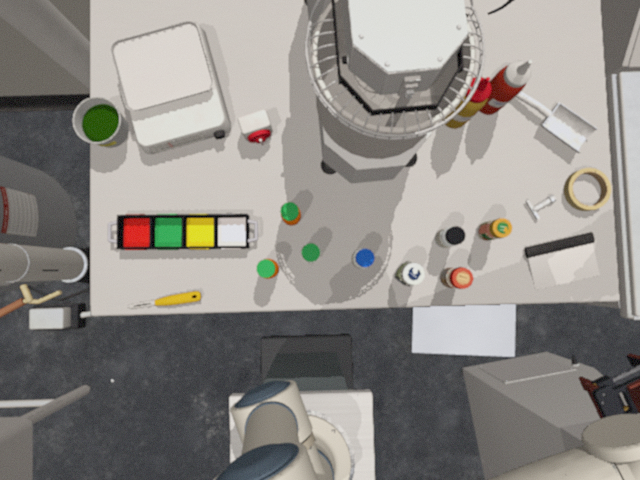

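View pics/scene0.png

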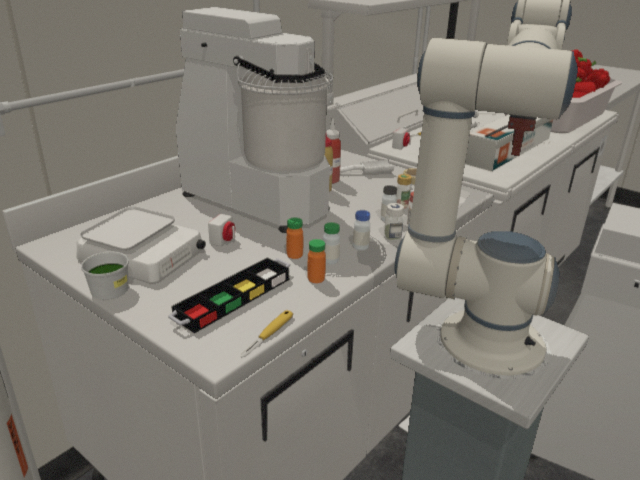

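Top view: the caps are white (411,273), red (460,278), black (454,236), yellow (497,229), blue (365,258) and green (311,253). The caddy cells from left are red (137,232), green (168,232), yellow (200,232) and white (232,232). 

There are three green-capped candidates: (290,212), (267,268) and (311,253). In the scene view the first two have orange bodies (295,240) and (317,262). The one at (331,243) has a paper label, so it should be the green_jar. I'll confirm this in a crop.

```bash
cat > h.py <<'E'
import numpy as np,cv2
def ray(d,u,v,z):
    K=d["camera_matrix"];V=np.array(d["view"]);R=V[:3,:3];t=V[:3,3]
    p=np.linalg.solve(K,[u,v,1.]);r=R.T@np.array([p[0],-p[1],-p[2]]);c=-R.T@t
    return c+r*(z-c[2])/r[2]
def proj(d,P):
    q=np.array(d["view"])@np.append(P,1);q=d["camera_matrix"]@np.array([q[0],-q[1],-q[2]]);return q[:2]/q[2]
def up(d,u0,v0,w,h,f):
    return cv2.resize(d["frame"][v0:v0+h,u0:u0+w],None,fx=f,fy=f,interpolation=cv2.INTER_CUBIC)
E
python3 - <<'E'
import pickle
from h import *
t=pickle.load(open("pics/top.pkl","rb"));s=pickle.load(open("pics/scene.pkl","rb"))
cv2.imwrite("pics/c1.png",np.vstack([up(t,250,190,270,110,2.9)[:,:780],cv2.resize(up(s,270,165,170,125,2),(780,280*0+281)) if 0 else np.pad(up(s,270,165,180,125,2.2),((0,0),(0,780-396),(0,0)))]))
jars=dict(red=(460,278,.106),white=(411,273,.098),yellow=(498,228,.106),green=(311,253,.102),blue=(365,258,.102),black=(454,236,.102),or1=(290,212,.102),or2=(267,268,.102))
for k,(u,v,z) in jars.items():
    P=ray(t,u,v,z);print(k,np.round(P,3),"scene px",np.round(proj(s,P)), "depth z check",round(float(t["depth"][v,u]),3))
# pads by colour inside the caddy
hsv=cv2.cvtColor(t["frame"],cv2.COLOR_BGR2HSV);roi=np.zeros((480,640),np.uint8);roi[212:252,116:252]=1
H,S,Vv=cv2.split(hsv);sat=(S>120)&(Vv>100)
for k,m in dict(red=sat&((H<8)|(H>170)),green=sat&(H>45)&(H<85),yellow=sat&(H>20)&(H<35),white=(S<50)&(Vv>150)).items():
    n,l,st,c=cv2.connectedComponentsWithStats((m&(roi>0)).astype(np.uint8));i=[j for j in range(1,n) if 400<st[j,4]]
    for j in i: print("pad",k,np.round(c[j],1),st[j],np.round(ray(t,*c[j],.007),4))
E
```

```text
red [ 0.401 -0.338  0.106] scene px [416. 195.] depth z check 0.976
white [ 0.414 -0.24   0.098] scene px [392. 207.] depth z check 0.989
yellow [ 0.501 -0.421  0.106] scene px [402. 177.] depth z check 0.982
green [ 0.46  -0.035  0.102] scene px [331. 226.] depth z check 0.989
blue [ 0.447 -0.146  0.102] scene px [362. 213.] depth z check 0.987
black [ 0.487 -0.331  0.102] scene px [389. 188.] depth z check 0.99
or1 [0.546 0.006 0.102] scene px [295. 221.] depth z check 0.993
or2 [0.432 0.056 0.102] scene px [317. 242.] depth z check 0.984
pad red [136.1 232.3] [123 218  27  30 773] [0.5212 0.3582 0.007 ]
pad green [168.1 232.2] [155 218  27  29 770] [0.5196 0.2862 0.007 ]
pad yellow [199.7 232. ] [186 217  29  30 819] [0.518  0.2149 0.007 ]
pad white [231.5 231.5] [218 218  28  28 782] [0.5172 0.1431 0.007 ]
```

View pics/c1.png

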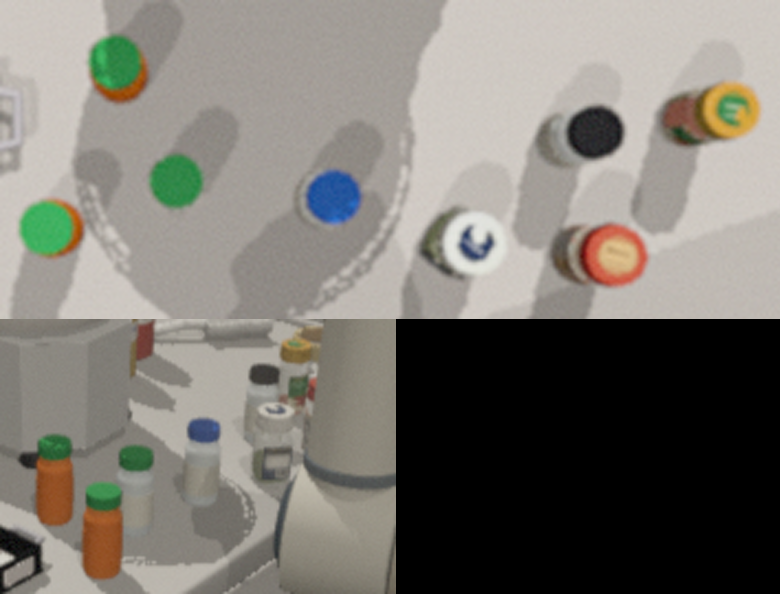

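The crop confirms it: the cap at (311,253) is a green cap over a white paper label, while (290,212) and (267,268) have orange bodies and are look-alikes. The cap centres refined from the crop are red (461.4,277.9), white (413.1,273.8), yellow (501.4,228.3) and green (311,252.4). I'll start with red.

```bash
cat > job.py <<'E'
import pickle
from h import *
from bench import *
t=pickle.load(open("pics/top.pkl","rb"))
CAP=dict(red=(461.4,277.9,.106,.060),white=(413.1,273.8,.098,.055),yellow=(501.4,228.3,.106,.060),green=(311,252.4,.102,.058))
CELL=dict(red=(.5205,.3582),white=(.5175,.1431),yellow=(.5183,.2149),green=(.5196,.2862))
def q(th):  # tool down, fingers closing along direction th in the plane
    A=(th+np.pi/2)/2; return [0,np.cos(A),np.sin(A),0]
def rep(m):
    s=state();print(m,"t",round(s["time"],1),"p",np.round(s["ee_pos"],3),"gap",round(s["finger_gap"],4),"F",np.round(s["ft_force"],1),"ff",round(s["finger_force"],1))
def pick(n):
    u,v,z,h=CAP[n];x,y,_=ray(t,u,v,z);th=np.arctan2(y,x);g=h-.011;Q=q(th)
    move_l([.42,y,.20],.3,Q) if state()["ee_pos"][1]>-.5 else move_to([.42,y,.20],Q)
    move_l([x,y,.20],.25);move_l([x,y,g],.15);close();rep(n+" gripped")
    move_l([x,y,.21],.15);move_l([.42,y,.21],.25);rep("lifted")
def place(n):
    x,y=CELL[n];g=CAP[n][3]-.011
    move_l([.42,0.05,.21],.3,q(0));move_l([x,y,.21],.25)
    move_l([x,y,g+.02],.15);move_l([x,y,g+.0085],.04);rep(n+" down")
    gripper_open();hold(.2);move_l([x,y,.2],.2);move_l([.42,.05,.2],.3);rep("released")
E
python3 - <<'E'
from job import *
for n in CAP:
    u,v,z,h=CAP[n];print(n,np.round(ray(t,u,v,z),3))
pick("red");place("red")
d=get_image("scene");cv2.imwrite("pics/s1.png",d["frame"])
E
```

```text
red [ 0.401 -0.341  0.106]
white [ 0.412 -0.244  0.098]
yellow [ 0.5   -0.428  0.106]
green [ 0.462 -0.035  0.102]
red gripped t 3.4 p [ 0.401 -0.341  0.049] gap 0.044 F [-0.  -0.2  0.3] ff 30.0
lifted t 4.8 p [ 0.42  -0.341  0.209] gap 0.0441 F [-0.1  0.1 -0.9] ff 30.0
red down t 9.3 p [0.52  0.358 0.057] gap 0.0439 F [0.4 0.4 0.1] ff 30.0
released t 12.4 p [0.42  0.051 0.2  ] gap 0.0877 F [-0.7  0.1  0.3] ff 0.0
```

View pics/s1.png

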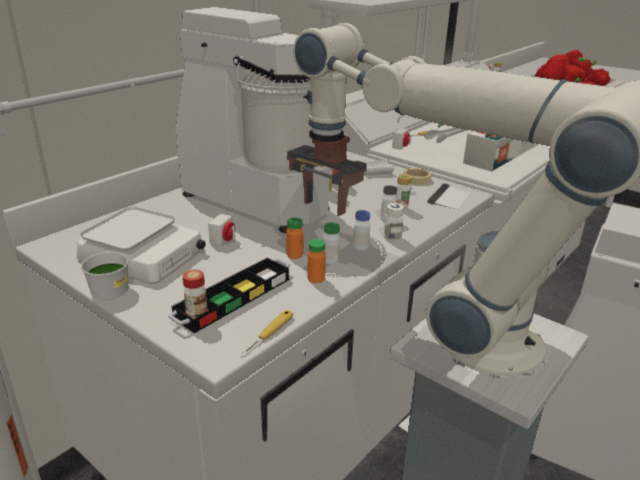

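The red jar stands in the red cell at (194,292). Next are white, then yellow and green.

Run:
```python
from job import *
for n in ("white","yellow","green"):
    pick(n)
    if not .038<state()["finger_gap"]<.052: print("BAD GRASP");break
    place(n)
move_to([.42,-.2,.25],q(0));rep("clear")
s=get_image("scene");T=get_image("top")
cv2.imwrite("pics/s2.png",np.vstack([up(s,160,190,200,150,2.6)[:300,:520],up(T,100,195,260,110,2)]))
cv2.imwrite("pics/t2.png",T["frame"])
```

```text
white gripped t 15.7 p [ 0.412 -0.244  0.044] gap 0.0475 F [0.7 0.1 0.6] ff 30.0
lifted t 17.2 p [ 0.42  -0.244  0.209] gap 0.0472 F [-0.1  0.4 -0.2] ff 30.0
white down t 20.6 p [0.517 0.143 0.052] gap 0.0477 F [ 0.5  0.2 -0.6] ff 30.0
released t 23.1 p [0.42  0.05  0.199] gap 0.0877 F [-0.8 -0.1  0.3] ff 0.0
yellow gripped t 27.3 p [ 0.5   -0.428  0.049] gap 0.041 F [ 0.5 -0.9 -0.6] ff 30.0
lifted t 29.0 p [ 0.419 -0.428  0.209] gap 0.0412 F [-0.3 -0.8 -1.2] ff 30.0
yellow down t 33.1 p [0.518 0.215 0.057] gap 0.0406 F [-0.9 -0.6 -0.9] ff 30.0
released t 35.9 p [0.42  0.05  0.199] gap 0.0877 F [-0.6  0.4  0.6] ff 0.0
green gripped t 38.5 p [ 0.462 -0.035  0.047] gap 0.0426 F [-0.2  0.5  0.1] ff 30.0
lifted t 40.1 p [ 0.419 -0.035  0.209] gap 0.0424 F [ 0.8  0.5 -1. ] ff 30.0
green down t 43.2 p [0.519 0.286 0.055] gap 0.0424 F [ 0.2 -0.1 -0.3] ff 30.0
released t 46.2 p [0.42  0.051 0.199] gap 0.0876 F [0.5 0.5 0.9] ff 0.0
clear t 47.2 p [ 0.42  -0.199  0.25 ] gap 0.088 F [ 0.1  0.6 -0.1] ff 0.0
```

View pics/s2.png

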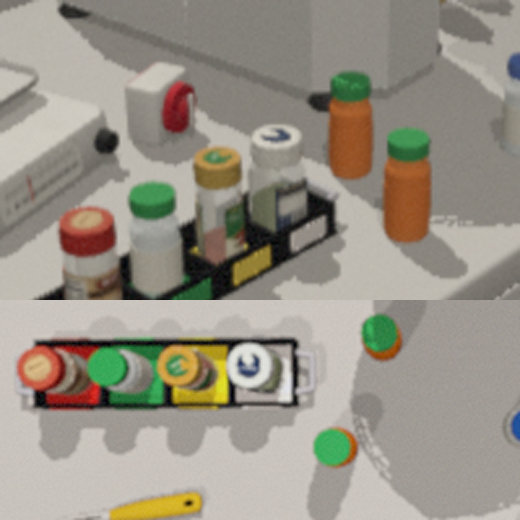

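View pics/t2.png

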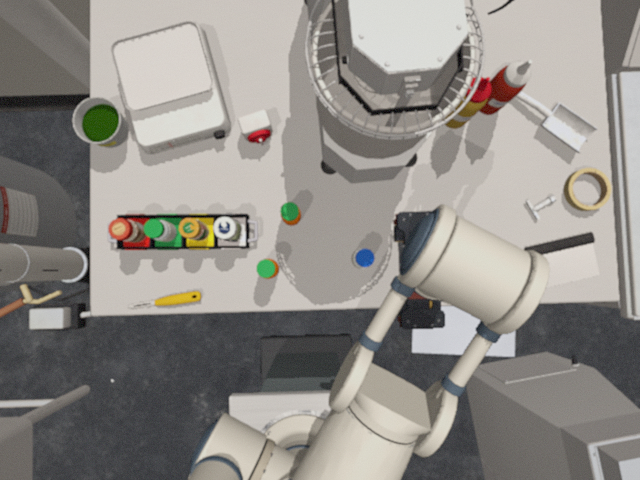

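All four jars stand upright in their matching cells: red (120,230), green (154,230), yellow (189,229) and white (228,229) in the top view. Blue (365,258) and both orange jars haven't moved. The arm hides the black jar, so I'll check that before handing in.

Run:
```python
from job import *
move_to([.40,.0,.3],q(0))
T=get_image("top");f=T["frame"]
for a in (t["frame"],f):
    m=(a[215:255,435:475].max(2)<60).astype(np.uint8);M=cv2.moments(m,True);print("black cap",M["m10"]/M["m00"]+435,M["m01"]/M["m00"]+215,M["m00"])
    h=cv2.cvtColor(a,cv2.COLOR_BGR2HSV)[240:275,345:385];m=((h[...,0]>100)&(h[...,0]<130)&(h[...,1]>150)).astype(np.uint8);M=cv2.moments(m,True);print("blue",M["m10"]/max(M["m00"],1)+345,M["m01"]/max(M["m00"],1)+240,M["m00"])
```

```text
black cap 454.7086956521739 235.3 230.0
blue 364.7368421052632 257.5131578947368 228.0
black cap 454.58649789029533 235.32067510548524 237.0
blue 364.75555555555553 257.4977777777778 225.0
```

```bash
python3 -c "
from bench import *
print(job_done())"
```

```text
the job is handed in; nothing more can be done
None
```

The job is handed in: the red, white, yellow and green jars stand upright in their matching caddy cells, and the blue and black jars are where they stood; the arm's work took about 48 s of the 128 s allowed.

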